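# Clear the hair band off the lock box, then hold its spring latch open with the key

## Task

Please help me into the lock box: the padded hair band standing over its lock is in the way, so hang it astride the free part of the wooden rail's bar, beside the one already hanging there, and let go of it. Then take the key with the round head from the wooden block, push it fully home in the keyhole and only then turn it clockwise (seen from above) a quarter turn to its stop, to draw back the sprung bolt; finish while still gripping the key, holding it home and turned against the spring so that I can lift the lid. Leave the square-headed key in its block, and do not knock the small things standing about.

Things in the scene. Friction and masses are not known exactly. Their poses are not given: they have to be found in the camera images.
- lock_box: Grey steel lock box, 170 (x) x 240 (y) mm, fixed. Origin: centre of underside; x from its front to its back, z up. Top 78 mm up: a front deck (x -85 to -17 mm) carries the lock, the lid lies behind. Lock case on the deck: 54 x 52 x 14 mm high, centred at x = -51 mm, with a steel ring (opening 24 mm, 2.5 mm high) round the brass plug.
- keyhole (a point): Centre of the keyhole's mouth, on the plug's face, 92 mm above the worktop; axes as the box. Vertical slot 16 x 6 mm, 28 deep; at plug angle 0 its long side lies along the box's x. Pairs of sticky sprung pins stand 3 mm into it from its two ends, 8 and 17 mm down: pass them with some 5 to 12 N and a wiggle. Key fully home: collar on the plug's face, tip 26 mm below this point.
- lock_plug (a joint): Plug angle: 0 at rest, grows clockwise seen from above to a stop at 1.571 (a quarter turn). A spring (0.02 N m at rest, 0.065 N m at the stop) turns it back when let go. The key has about 0.15 rad of play in the slot: turn it some 0.2 rad beyond a quarter to hold the plug at its stop. The plug draws the bolt 12 mm out of the keeper on the lid.
- headband: Padded grey hair band, rigid arch 130 mm across, 124 high, 50 g, standing on its two ends on the box's deck, astride the lock. Origin: midway between the ends, at their underside; z up, y from end to end (ends 46 mm either side of the middle), x along its width. Crown: 34 mm wide (x), 16 thick (108 to 124 mm up); ends 25 wide, 6 thick.
- headband_crown (a point): Underside of the headband's crown, 108 mm above its origin: this lies on the bar when the band hangs; axes as the headband.
- band_rail: Wooden rail, fixed: round bar 18 mm thick, 284 mm long along its y, on posts at y = -130 and 130 mm, over a base board 100 x 300 x 14 mm. Origin: centre of underside, z up. A second, fixed hair band of the same shape hangs at y = 85 mm (fills y 68 to 102, rises 16 mm above the bar); the free part is y = -115 to 55 mm.
- bar_top (a point): Top of the bar at the middle of its length, 150 mm above the worktop; axes as the rail (y along the bar, towards the band that already hangs).
- key_block: Wooden block 52 (x) x 230 (y) x 36 mm, fixed, with two slots in its top at y = -88 and -33 mm in which two keys stand upright (which is where varies), and pegs with bobbins at y = 18 to 102 mm, up to 53 mm high. Origin: centre of underside.
- round_key: The lock's key, standing tip down in the block, 50 g. Origin: tip of the blade, 10 mm above the worktop; z up to the head, y along its width, x through its thickness; the same after half a turn (fits either way). Blade 26 mm long, 14 x 4 mm, last 10 mm tapering to 7 x 1.6; collar 19 x 9 mm to 29 mm up; head a black disc 31 mm across, 9 thick (x), from 33 to 64 mm up.
- key_tip (a point): Tip of the round-headed key's blade, same as its origin and axes.
- square_key: A like key whose black head is rectangular (27 x 31 x 9 mm); it belongs to something else and stays where it is.
- button_pot: Low round pot, 66 mm across, 30 mm high, in front of the work; leave it.
- spool: Wooden spool of thread, 36 mm across, 50 mm high, in front of the work; leave it.
- oil: Small dropper bottle of machine oil, 33 mm across, 102 mm high, behind the box; leave it.

How it is judged (in metres and radians):
On the way, in this order (a step that is already met when the one before it is completed fails the run):
1. the grey hair band hangs astride the free part of the bar, let go and still (x of headband_crown in the frame of bar_top between -0.02 and 0.02 m and y of headband_crown in the frame of bar_top between -0.12 and 0.06 m and z of headband_crown in the frame of bar_top between -0.005 and 0.012 m and angle between the x axis of headband and the y axis of band_rail, either way round below 0.5 rad and angle between headband's own z axis and vertical below 0.35 rad and contact force between headband and band_rail above 0.1 N and contact force between each of the arm, the fingers and headband below 0.05 N and linear speed of headband below 0.05 m/s), for 0.3 s.
2. the round-headed key is fully home in the keyhole, the plug not yet turned (z of key_tip in the frame of keyhole below -0.0235 m and horizontal distance between key_tip and keyhole below 0.004 m and angle between round_key's own z axis and vertical below 0.12 rad and value of joint lock_plug below 0.4 rad), for 0.1 s.
3. the plug is turned a quarter, to within 10 degrees of its stop (z of key_tip in the frame of keyhole below -0.0235 m and horizontal distance between key_tip and keyhole below 0.004 m and angle between round_key's own z axis and vertical below 0.12 rad and value of joint lock_plug above 1.4 rad), for 0.3 s.
At the end, for the whole second after the job is handed in: Fingers grip the round key (>3 N); its tip is over 23.5 mm down, within 4 mm of the axis, tilt <0.12 rad; plug past 1.40 rad; grey band still, untouched, crown on the bar's free part (20 mm across; height -5 to 12 mm; -120 to 60 mm along), square to 0.5 rad, upright to 0.35 rad (all of step 1 and all of step 3 and contact force between the fingers and round_key above 3 N and contact force between round_key and key_block below 0.05 N); the arm keeps its last pose, push and grip.
It fails at once if the plug is turned past 0.45 rad without the round key fully home (value of joint lock_plug above 0.45 rad and z of key_tip in the frame of keyhole above -0.0215 m).
It fails at once if the square-headed key is taken out of its place (distance of square_key from where it was at the start of the episode above 0.015 m).
It fails at once if the pot, the spool or the bottle is pushed more than 30 mm or knocked over (distance of any of button_pot, spool, oil from where it was at the start of the episode above 0.03 m or angle between any of button_pot, spool, oil's own z axis and vertical above 0.5 rad).
It also fails if it takes over 72 s, if anything falls off the work surface, if the arm or the gripper's body presses on something with over 40 N, if the wrist force passes 120 N, or if a joint passes its speed limit or range.

## Robot

A 6-joint arm with a two-finger parallel gripper is mounted at the origin on a cart in front of the work surface, level with it; the furniture and walls round the work are solid. World frame = base frame: x ahead of the robot, y to its left, z up, the work surface at z = 0. Lengths are in mm, angles in rad, forces in N, time in s.
With the tool pointing down it reaches from about 350 to 875 mm from the base axis. Payload 4.2 kg.
Tool frame: the origin (TCP) lies between the finger pads; the fingertips stand 25 mm ahead of it and the grasp point (between the pads) lies 6 mm ahead of it; z points along the fingers, y is the line along which they close (so a half turn about z gives the same grasp; the last joint's range is limited). The gripper opens to 85 mm and grips with 20 to 120 N. Pads are 22 mm wide; open, the fingers measure 114 mm over their backs; the gripper's body (76 mm by 85 mm) begins 54 mm behind the grasp point. The pads swing forward as they close: fully open they stand 13 mm farther back than shut.
Start: joints at [1.543, 0.385, 0.008, 0, -1.194, -0.259], TCP at [176.771, 599.459, 256.312] pointing down, gripper open.
Joint ranges: [-3.14, 3.14], [-1.21, 2.06], [-1.07, 1.41], [-3.16, 2.05], [-2.99, -0.16], [-3.1, 3.1]. Speed limits (rad/s): [2.79, 2.79, 3.14, 3.14, 3.14, 3.14].

## Interface

Orientations are given as a unit quaternion [x, y, z, w].
In Python, from bench import arm gives the robot as it stands.
- The arm moves only by the shell command python3 -m pendant 'ROWS'. ROWS is JSON, a list of rows, each a list of 7 numbers: the shift along the tool's x, y, z in m, then the turn, a rotation vector about the tool's x, y, z in degrees, then the finger opening in m, from 0 to 0.0854. In form: [[x, y, z, wx, wy, wz, fingers], ...]. A call has 1 to 12 rows; each row shifts and turns the commanded pose from where the row before left it, along the tool's axes as they then stand; what a row does not reach is not made up. A row lasts 1/10 s, in which the tool goes at most 50 mm and 8.59 degrees, less where a joint would pass 70% of its speed; a pose out of reach is approached as far as the arm can. A call is refused whole if a number of a shift passes 0.05 or a number of a turn 8.59, either way. A call with a gripper value outside its range is refused whole. The fingers move at their own pace and stop on an object; the grip force is fixed at half the most. Time passes only in rows, so rows that do not move let the fingers close. It gives the time, the measured TCP pose, the force, the opening and the grip force at its end, in the units of the state.
- arm.read_state(): the state, without advancing time (a new reading comes with each control period).
- arm.get_image(name): name is "scene" or "top" or "wrist"; returns a dict with "image" (420x560x3 uint8, red, green, blue), "fx", "fy", "cx", "cy" (pixels), "xyz" and "rotation" of the camera in the world. Camera axes: x right, y down, z forward; pixel columns grow to the right and rows downward; lengths in mm; the calibration is good to about 2 mm. A picture is of the moment at which its call begins. There is no depth.
- arm.job_done(): hands the job in; it is judged then, once.
The state is a dict: "clock": time; "joints": joint angles; "joint_vel": joint speeds; "joint_efforts": joint torques, N m; "position": TCP position; "ee_rot": TCP orientation; "contact_force": force on the tool from outside, world axes, zero at the start; "wrist_torque": the same for the moment, N m; "gripper_width": finger opening in mm; "grasp_force": force on a finger pad.
Only numpy, scipy, OpenCV 4.12 (cv2) and the standard library are available. Lean on these libraries where they do the work, as an engineer would, in place of code of your own. Each camera call takes 0.05 s, during which the arm holds its last target. There are 200 camera calls.

## Working session

There is one attempt and no reset: what is moved stays moved. The work goes in short steps, Python scripts to look and compute and a shell command to move; the robot and the scene stay as the last step left them, time stands still between calls to the robot, and variables do not carry over. Pictures are saved under pics/ and viewed, at most 10 in all, crops included, and the job is handed in when it is done.

```bash
ls; mkdir -p pics; cat > h.py <<'E'
import numpy as np,cv2,pickle
from bench import arm
from scipy.spatial.transform import Rotation as R
def cam(n,f):
    d=arm.get_image(n); pickle.dump(d,open(f'pics/{f}.pkl','wb')); cv2.imwrite(f'pics/{f}.png',d['image'][:,:,::-1]); return d
def load(f): return pickle.load(open(f'pics/{f}.pkl','rb'))
def rot(d):
    r=np.array(d['rotation'],float); return r if r.shape==(3,3) else R.from_quat(r).as_matrix()
def ray(d,u,v):
    return np.array(d['xyz'],float), rot(d)@np.array([(u-d['cx'])/d['fx'],(v-d['cy'])/d['fy'],1])
def plane(d,u,v,z):
    o,r=ray(d,u,v); return o+r*(z-o[2])/r[2]
def tri(*a):
    A=np.zeros((3,3));b=np.zeros(3)
    for d,u,v in a:
        o,r=ray(d,u,v);r=r/np.linalg.norm(r);P=np.eye(3)-np.outer(r,r);A+=P;b+=P@o
    return np.linalg.solve(A,b)
def proj(d,p):
    q=rot(d).T@(np.array(p)-np.array(d['xyz']));return q[0]/q[2]*d['fx']+d['cx'],q[1]/q[2]*d['fy']+d['cy']
E
python3 - <<'E'
from h import *
s=arm.read_state();print(s)
a=cam('scene','s0');b=cam('top','t0');c=cam('wrist','w0')
for d in(a,b,c):print(d['xyz'],np.round(rot(d),3).tolist(),d['fx'],d['cx'],d['cy'])
cv2.imwrite('pics/m0.png',cv2.resize(np.vstack([np.hstack([a['image'],b['image']])])[:,:,::-1],(1120,420)))
E
```

```text
pics
{'clock': 0.0, 'joints': array([ 1.54262338e+00,  3.85523053e-01,  6.63609801e-03, -5.19552203e-04,
       -1.19401622e+00, -2.58590012e-01]), 'joint_vel': array([ 0.00018334, -0.0001406 ,  0.00092715, -0.00060587,  0.00197574,
        0.00057586]), 'joint_efforts': array([ 1.82602946e-05, -3.92288017e+01,  1.88411969e+01,  4.18646783e+00,
       -4.49734333e-03, -2.41246831e-06]), 'position': array([176.61081685, 598.96927833, 255.2427308 ]), 'ee_rot': array([ 9.89724197e-01, -1.42985471e-01, -1.18757166e-04,  1.07419775e-03]), 'contact_force': array([ 0.25824119,  0.70890621, -0.10251314]), 'wrist_torque': array([ 0.01703697, -0.0314273 ,  0.03209142]), 'grasp_force': 0.0, 'gripper_width': 85.49141729509427}
[156.35370162 748.93280388 889.08710675] [[-0.861, -0.35, 0.368], [-0.508, 0.564, -0.651], [0.02, -0.747, -0.664]] 426.64662928938986 280.71653886189733 203.05175885202033
[ 462.97072336  -13.19243759 1476.54869706] [[-0.005, -0.997, 0.072], [-1.0, 0.005, -0.002], [0.002, -0.072, -0.997]] 474.91359956622205 274.2875166053187 212.0749489806252
[250.6271626  577.98198897 372.43370272] [[-0.284, -0.914, -0.291], [-0.959, 0.271, 0.083], [0.003, 0.303, -0.953]] 331.12303153861654 276.1007612880116 214.6190244483573
```

View pics/s0.png

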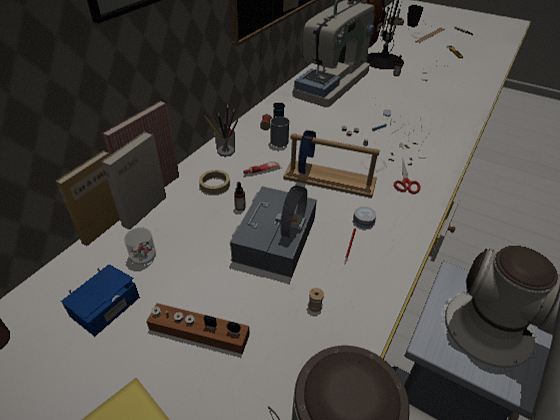

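View pics/t0.png

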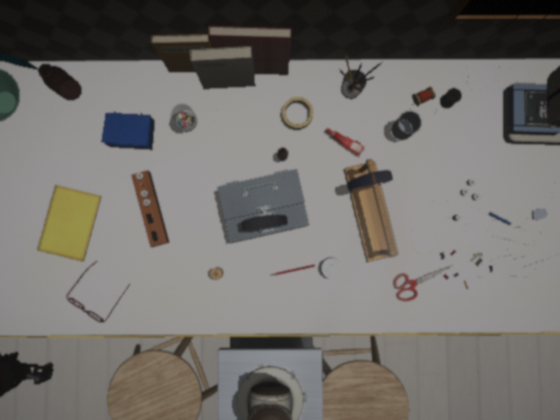

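The scene view shows the band over the box at (294,212), the rail at about (332,165) and the key block at about (198,328), with key heads at (210,322) and (233,327). The top view has the box at (262,205), band (263,223), rail (370,210) and block (150,208).

```bash
python3 - <<'E'
from h import *
s,t,w=load('s0'),load('t0'),load('w0')
g=lambda im:np.clip(im.astype(float)*1.8,0,255).astype(np.uint8)
c=lambda d,x,y,W,H,f:cv2.resize(d['image'][y:y+H,x:x+W],None,fx=f,fy=f,interpolation=cv2.INTER_CUBIC)
A=c(s,140,290,120,75,400/120);A=cv2.resize(A,(400,250))
B=c(s,225,120,165,165,1);B=cv2.resize(B,(350,350))
C=cv2.resize(t['image'][155:270,120:180],(182,350)); 
D=cv2.resize(w['image'],(400,300))
E=cv2.resize(t['image'][150:270,210:410],(400,240))
M=np.zeros((600,800,3),np.uint8)
M[:300,:400]=D;M[:250,400:]=A;M[250:600,400:750]=B;M[310:550,:400]=E
cv2.imwrite('pics/m1.png',g(M)[:,:,::-1])
for n,u,v,z in[('band',263,223,200),('box',262,205,78),('railbar',370,215,150),('hung',364,183,166),('keyA',151,218,70),('keyB',155,235,70),('blk',150,208,36)]:print(n,plane(t,u,v,z).round())
E
```

```text
band [526.  14. 200.]
box [585.  20.  78.]
railbar [ 549. -284.  150.]
hung [ 637. -266.  166.]
keyA [548. 349.  70.]
keyB [498. 336.  70.]
blk [581. 361.  36.]
```

View pics/m1.png

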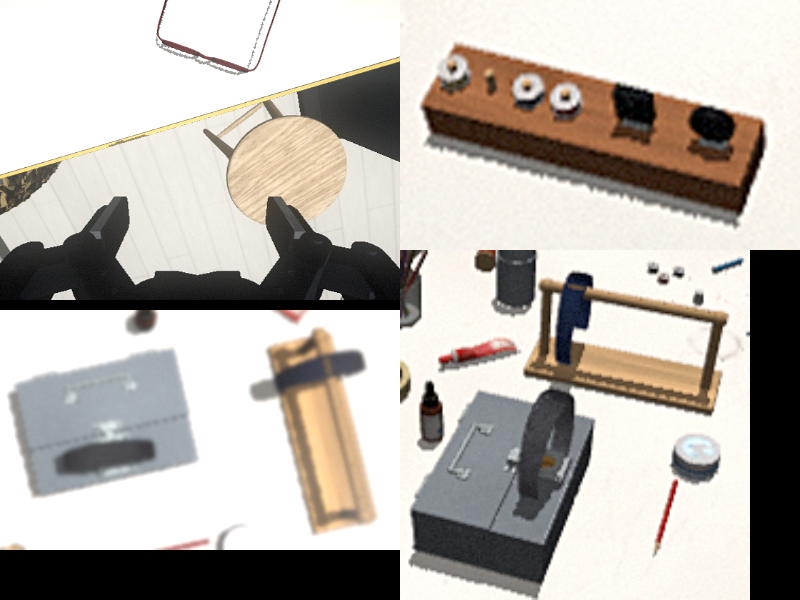

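The round head is the outer key on the block (scene about (234,327)) and the square one is further in (about (210,321)). I'll move the wrist camera over the band.

```bash
cat >> h.py <<'E'
def go(p,yaw,S=None):
    S=S or arm.read_state();Rc=R.from_quat(S['ee_rot']).as_matrix()
    y=np.radians(yaw);Y=np.array([np.cos(y),np.sin(y),0]);Z=np.array([0,0,-1.]);T=np.stack([np.cross(Y,Z),Y,Z],1)
    print('pos',S['position'].round(1),'yaw',np.degrees(np.arctan2(Rc[1,1],Rc[0,1])).round(2),'F',S['contact_force'].round(1),'w',round(S['gripper_width'],1),'t',round(S['clock'],1))
    e=np.array(p)-S['position']
    print('shift m, current axes',(Rc.T@e/1e3).round(4),'| turn',np.degrees(R.from_matrix(Rc.T@T).as_rotvec()).round(2),'| shift m after turn',(T.T@e/1e3).round(4))
E
python3 - <<'E'
from h import *
go([500,14,330],-175)
E
```

```text
pos [176.7 599.1 255.5] yaw -106.44 F [ 0.5 -0.1 -0.9] w 85.6 t 0.1
shift m, current axes [ 0.4757  0.4698 -0.0737] | turn [ 8.000e-02 -6.000e-02  6.856e+01] | shift m after turn [ 0.6111 -0.2711 -0.0745]
```

```bash
r='[0.04,0.039,-0.0062,0,0,0,0.085]'; python3 -m pendant '[[0.04,0.039,-0.0062,0,0,0,0.085],[0.04,0.039,-0.0062,0,0,0,0.085],[0.04,0.039,-0.0062,0,0,0,0.085],[0.04,0.039,-0.0062,0,0,0,0.085],[0.04,0.039,-0.0062,0,0,0,0.085],[0.04,0.039,-0.0062,0,0,0,0.085],[0.04,0.039,-0.0062,0,0,0,0.085],[0.04,0.039,-0.0062,0,0,0,0.085],[0.04,0.039,-0.0062,0,0,0,0.085],[0.04,0.039,-0.0062,0,0,0,0.085],[0.04,0.039,-0.0062,0,0,0,0.085],[0.04,0.039,-0.0062,0,0,0,0.085]]'
python3 -m pendant '[[0,0,0,0,0,8.5,0.085],[0,0,0,0,0,8.5,0.085],[0,0,0,0,0,8.5,0.085],[0,0,0,0,0,8.5,0.085],[0,0,0,0,0,8.5,0.085],[0,0,0,0,0,8.5,0.085],[0,0,0,0,0,8.5,0.085],[0,0,0,0,0,8.5,0.085],[0,0,0,0,0,0,0.085]]'
python3 - <<'E'
from h import *
go([500,14,330],-175);print(arm.read_state()['joints'].round(2))
E
```

```text
clock: 1.35
position: [468.9, 77.4, 322.8]
ee_rot: [0.99, -0.143, 0.0, -0.0]
contact_force: [0.8, 0.7, 0.5]
gripper_width: 85.0
grasp_force: 0.0
clock: 2.25
position: [468.3, 79.3, 322.2]
ee_rot: [0.741, -0.672, -0.0, 0.0]
contact_force: [-0.0, 0.1, 0.2]
gripper_width: 84.8
grasp_force: 0.0
pos [468.3  79.3 322.2] yaw -174.42 F [-0.   0.1  0.2] w 84.8 t 2.2
shift m, current axes [ 0.0681 -0.0252 -0.0078] | turn [ 0.03 -0.    0.58] | shift m after turn [ 0.0678 -0.0259 -0.0078]
[ 0.51  0.08 -0.23 -0.   -1.26 -0.41]
```

```bash
python3 -c "
from h import *
cam('wrist','w1')"
python3 -m pendant '[[0.035,-0.02,-0.004,0,0,0.3,0.085],[0.035,-0.02,-0.004,0,0,0.3,0.085],[0,0,0,0,0,0,0.085],[0,0,0,0,0,0,0.085]]'
python3 - <<'E'
from h import *
a=load('w1');b=cam('wrist','w2')
cv2.imwrite('pics/m2.png',cv2.resize(np.clip(np.vstack([a['image'],b['image']])*1.0,0,255).astype(np.uint8)[:,:,::-1],(400,600)) if 0 else np.hstack([cv2.resize(a['image'],(400,300)),cv2.resize(b['image'],(400,300))])[:,:,::-1])
print(a['xyz'],b['xyz'])
E
```

```text
clock: 2.7
position: [515.1, 12.8, 329.9]
ee_rot: [0.737, -0.676, -0.0, 0.0]
contact_force: [-0.2, -0.1, 0.1]
gripper_width: 84.7
grasp_force: 0.0
[475.64552344   2.95629805 439.33421273] [521.64931205 -63.61959    447.03972828]
```

View pics/m2.png

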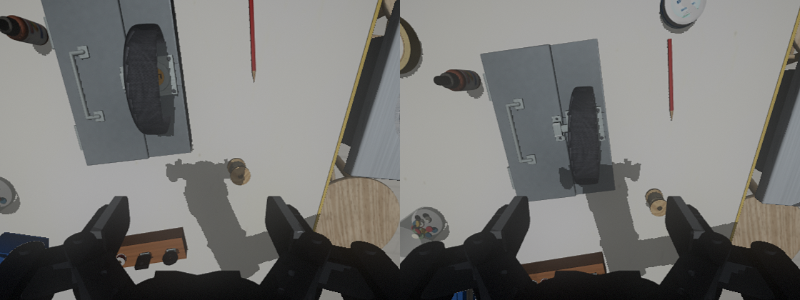

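The grey band shows as a dark oval: in full pixels about (208,110) in the first view and (256,188) in the second. The shadow beside it is lighter, so I'll mask by darkness.

```bash
python3 - <<'E'
from h import *
out=[]
for f,(x0,y0,x1,y1) in(('w1',(165,20,255,200)),('w2',(215,110,290,265))):
    d=load(f);g=cv2.cvtColor(d['image'],cv2.COLOR_RGB2GRAY)
    sub=g[y0:y1,x0:x1];th=66
    print(f,np.percentile(sub,[5,25,50,75,95]))
    m=(sub<th).astype(np.uint8);m=cv2.morphologyEx(m,cv2.MORPH_OPEN,np.ones((3,3)))
    cs,_=cv2.findContours(m,cv2.RETR_EXTERNAL,cv2.CHAIN_APPROX_NONE);c=max(cs,key=cv2.contourArea)+[x0,y0]
    print(cv2.minAreaRect(c),cv2.boundingRect(c))
    M=np.zeros(g.shape,np.uint8);cv2.drawContours(M,[c],-1,255,-1)
    for v in range(y0,y1,12):
        xs=np.flatnonzero(M[v]); 
        if len(xs):print(v,xs[0],xs[-1],end=' | ')
    print(); o=d['image'].copy();cv2.drawContours(o,[c],-1,(255,0,0),1);out.append(cv2.resize(o[max(0,y0-15):y1+15,x0-20:x1+20],(350,500)))
cv2.imwrite('pics/m3.png',np.hstack(out)[:,:,::-1])
E
```

```text
w1 [ 39.  49.  59.  98. 115.]
((206.57945251464844, 113.13194274902344), (161.45436096191406, 66.01600646972656), 81.32682800292969) (172, 33, 73, 158)
44 179 226 | 56 175 229 | 68 174 232 | 80 173 219 | 92 172 219 | 104 173 221 | 116 174 222 | 128 176 223 | 140 178 242 | 152 181 244 | 164 185 243 | 176 191 242 | 188 206 242 | 
w2 [ 46.  54.  59. 100. 130.]
((256.0, 192.5), (143.0, 66.0), 90.0) (223, 121, 67, 144)
122 245 269 | 134 240 271 | 146 238 273 | 158 235 274 | 170 238 275 | 182 235 276 | 194 238 277 | 206 234 279 | 218 236 280 | 230 238 288 | 242 223 289 | 254 224 289 |
```

View pics/m3.png

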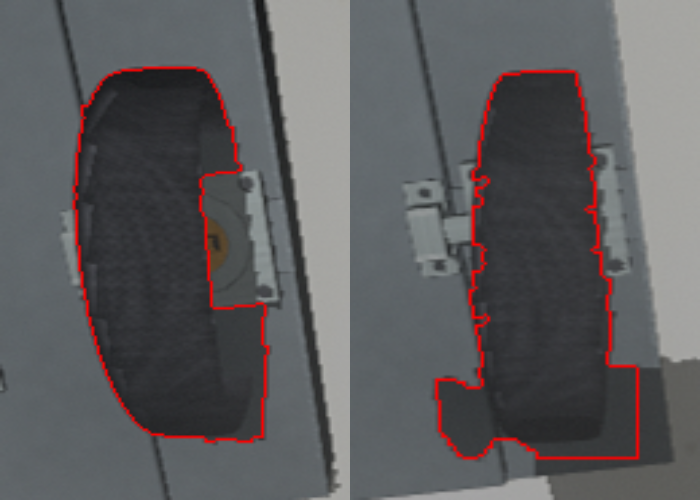

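```bash
python3 - <<'E'
from h import *
a,b=load('w1'),load('w2')
n=lambda r:r/np.linalg.norm(r)
L=[]
for d,t,m in((a,(200,33.6),(213,189)),(b,(257,121),(263,258))):
    o,r1=ray(d,*t);o,r2=ray(d,*m);f=lambda r:n(r[1:])
    q=n(f(r1)+f(r2));print(o.round(),'bisector y at z137',(o[1]+q[0]*(137-o[2])/q[1]).round(1),'half angle',np.degrees(np.arccos(f(r1)@f(r2))/2)); L.append((o[1:],q))
A=sum(np.eye(2)-np.outer(q,q) for o,q in L);B=sum((np.eye(2)-np.outer(q,q))@o for o,q in L);print('centre yz',np.linalg.solve(A,B))
print('+x edge at rows',[tri((a,172.5,100),(b,236,v)).round(1) for v in(178,184,190)])
for z in(186,194,202):print(z,'a L,R',plane(a,172.5,110,z).round(1),plane(a,220,110,z).round(1),'b',plane(b,236,188,z).round(1),plane(b,277,188,z).round(1))
for v1,v2 in((150,210),):print('b edges dir R',plane(b,274,158,195),plane(b,280,218,195))
go([0,0,0],-175)
E
```

```text
[476.   3. 439.] bisector y at z137 13.7 half angle 12.021874563109792
[522. -64. 447.] bisector y at z137 11.1 half angle 11.539018412495416
centre yz [ 14.16419398 124.34331493]
+x edge at rows [array([5.550e+02, 1.000e-01, 1.576e+02]), array([552.3,   1.3, 170.8]), array([549.6,   2.2, 183.8])]
186 a L,R [550.4  10.2 186. ] [515.9   6.9 186. ] b [548.1  -1.1 186. ] [515.2  -3.9 186. ]
194 a L,R [548.  10. 194.] [514.6   6.8 194. ] b [547.3  -3.  194. ] [515.3  -5.8 194. ]
202 a L,R [545.6   9.8 202. ] [513.4   6.6 202. ] b [546.5  -4.9 202. ] [515.5  -7.6 202. ]
b edges dir R [519.65797288 -28.94938212 195.        ] [510.8452542   18.28341379 195.        ]
pos [514.7  13.3 330.1] yaw -174.97 F [-0.8  0.1 -0.9] w 84.9 t 2.8
shift m, current axes [-0.0318  0.5136  0.3306] | turn [0.06 0.01 0.03] | shift m after turn [-0.0316  0.5139  0.3301]
```

```bash
python3 - <<'E'
from h import *
go([531,13,210],-172)
E
python3 -m pendant '[[0,-0.008,0,0,0,-1.5,0.085],[0,-0.008,0.02,0,0,-1.5,0.085],[0,0,0.03,0,0,0,0.085],[0,0,0.03,0,0,0,0.085],[0,0,0.03,0,0,0,0.085],[0,0,0.01,0,0,0,0.085],[0,0,0,0,0,0,0.085],[0,0,0,0,0,0,0.085]]'
python3 - <<'E'
from h import *
go([531,13,210],-172)
E
```

```text
pos [514.7  13.3 330.1] yaw -174.97 F [-0.8  0.1 -0.9] w 84.9 t 2.8
shift m, current axes [ 0.0018 -0.0163  0.12  ] | turn [ 0.06  0.01 -2.97] | shift m after turn [ 0.0026 -0.0161  0.1201]
clock: 3.55
position: [531.7, 15.6, 212.0]
ee_rot: [0.755, -0.656, 0.001, -0.001]
contact_force: [0.4, 0.1, 1.0]
gripper_width: 85.4
grasp_force: 0.0
pos [531.7  15.6 212. ] yaw -171.94 F [0.4 0.1 1. ] w 85.4 t 3.5
shift m, current axes [0.0025 0.001  0.002 ] | turn [-0.14 -0.01  0.06] | shift m after turn [0.0025 0.001  0.002 ]
```

Close, then lift 90 mm.

```bash

python3 -m pendant '[[0.002,0.001,0.002,0,0,0,0.02],[0,0,0,0,0,0,0.02],[0,0,0,0,0,0,0.02],[0,0,0,0,0,0,0.02],[0,0,0,0,0,0,0.02],[0,0,0,0,0,0,0.02],[0,0,0,0,0,0,0.02],[0,0,0,0,0,0,0.02],[0,0,0,0,0,0,0.02],[0,0,0,0,0,0,0.02]]'
python3 -m pendant '[[0,0,-0.005,0,0,0,0.02],[0,0,-0.01,0,0,0,0.02],[0,0,-0.03,0,0,0,0.02],[0,0,-0.04,0,0,0,0.02],[0,0,-0.04,0,0,0,0.02],[0,0,-0.04,0,0,0,0.02],[0,0,-0.02,0,0,0,0.02],[0,0,0,0,0,0,0.02],[0,0,0,0,0,0,0.02]]'
python3 -c "
from h import *
a=cam('wrist','w3');b=cam('scene','s3');t=cam('top','t3')
c=lambda d,x,y,W,H,o:cv2.resize(d['image'][y:y+H,x:x+W],o,interpolation=cv2.INTER_CUBIC)
M=np.zeros((600,800,3),np.uint8);M[:300,:400]=cv2.resize(a['image'],(400,300));M[:300,400:]=c(b,220,110,180,135,(400,300));M[300:,:400]=c(t,200,140,200,150,(400,300));M[300:,400:]=c(b,250,110,150,112,(400,300))
cv2.imwrite('pics/m4.png',M[:,:,::-1])"
```

```text
clock: 4.55
position: [530.8, 13.0, 209.4]
ee_rot: [0.755, -0.656, 0.001, -0.001]
contact_force: [-0.8, -0.5, 5.4]
gripper_width: 32.8
grasp_force: 62.0
clock: 5.45
position: [529.6, 13.1, 393.0]
ee_rot: [0.754, -0.656, -0.001, 0.0]
contact_force: [0.1, 0.4, -0.6]
gripper_width: 32.8
grasp_force: 61.3
```

View pics/m4.png

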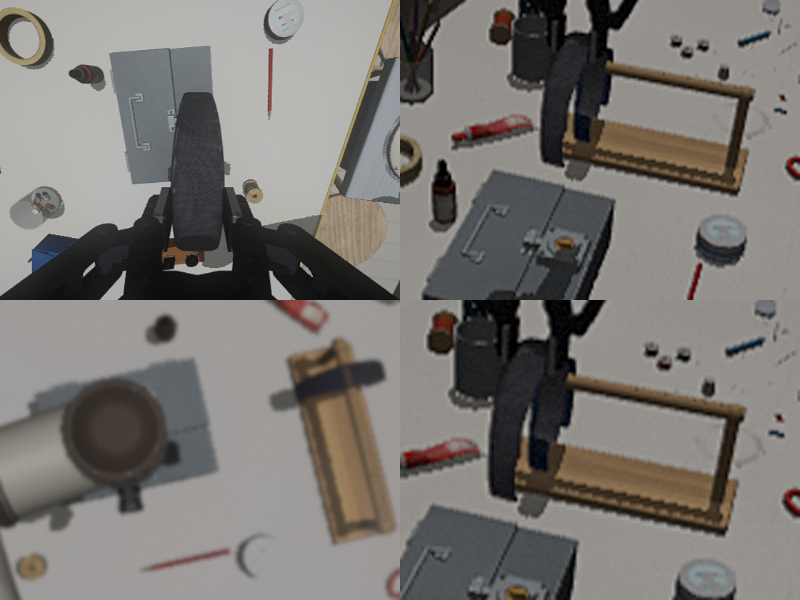

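The band is held straight at its crown, and the keyhole is now clear. The bar's near end is at about scene px (378,152). I'll look at the rail from two wrist positions.

```bash

python3 -m pendant '[[0.02,0,0,0,0,0,0.02],[0.03,0,0,0,0,0,0.02],[0.03,0,0,0,0,0,0.02],[0.02,0,0,0,0,0,0.02],[0,0,0,0,0,0,0.02],[0,0,0,0,0,0,0.02],[0,0,0,0,0,0,0.02]]'
python3 -c "
from h import *
cam('wrist','w4')"
python3 -m pendant '[[0.02,0,0,0,0,0,0.02],[0.03,0,0,0,0,0,0.02],[0.03,0,0,0,0,0,0.02],[0.02,0,0,0,0,0,0.02],[0,0,0,0,0,0,0.02],[0,0,0,0,0,0,0.02],[0,0,0,0,0,0,0.02]]'
python3 -c "
from h import *
a=load('w4');b=cam('wrist','w5');print(a['xyz'],b['xyz'])
cv2.imwrite('pics/m5.png',np.vstack([np.hstack([cv2.resize(d['image'],(800,600))[:300] for d in (a,)]),cv2.resize(b['image'],(800,600))[:300]])[:,:,::-1])"
```

```text
clock: 6.3
position: [543.9, -85.5, 392.9]
ee_rot: [0.755, -0.656, -0.0, 0.0]
contact_force: [-0.1, 0.3, -0.3]
gripper_width: 32.5
grasp_force: 61.3
clock: 7.05
position: [557.9, -184.1, 393.6]
ee_rot: [0.755, -0.656, -0.0, -0.0]
contact_force: [-0.5, 0.4, -1.1]
gripper_width: 32.7
grasp_force: 61.3
[ 554.52169195 -161.47987686  509.99398428] [ 568.4356678  -260.09794785  510.70044651]
```

View pics/m5.png

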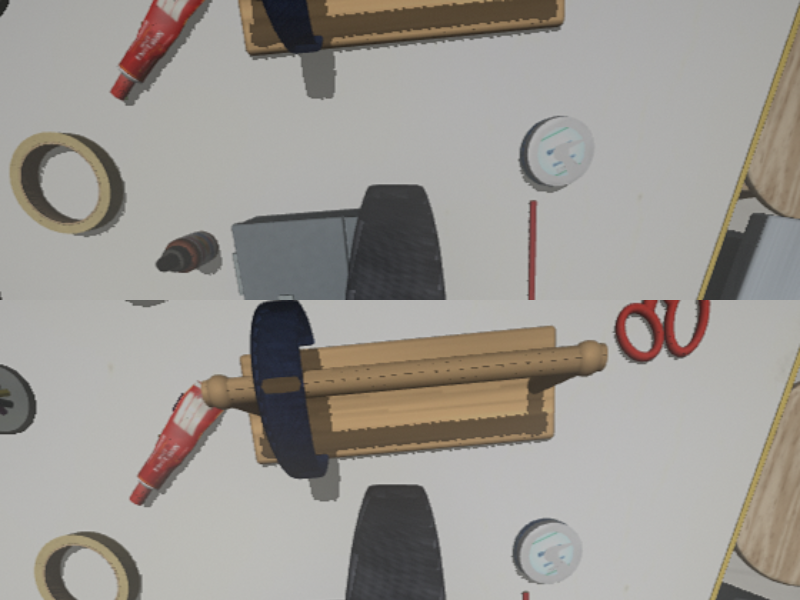

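```bash
python3 - <<'E'
from h import *
w,s,t=load('w5'),load('s0'),load('t0')
for a,b in(((151.2,63.7),(294.3,137.4)),((414.4,39.2),(377.3,151.6))):
    print(tri((w,*a),(s,*b)).round(1),plane(w,*a,141).round(1),plane(s,*b,141).round(1))
P=[plane(w,*a,141) for a in((151.2,63.7),(414.4,39.2))]
print((P[0]+P[1])/2,np.linalg.norm(P[0]-P[1]),np.degrees(np.arctan2(*(P[0]-P[1])[1::-1])))
m=(P[0]+P[1])/2;u=(P[0]-P[1])/np.linalg.norm(P[0]-P[1])
go([*(m-30*u)[:2],250],np.degrees(np.arctan2(u[1],u[0]))-180)
print(m-30*u)
E
```

```text
[ 700.9 -287.8  135.3] [ 700.8 -287.   141. ] [ 694.6 -279.7  141. ]
[ 439.6 -346.7  140.9] [ 440.  -346.4  141. ] [ 439.3 -347.   141. ]
[ 570.43151903 -316.6949849   141.        ] 267.50346463430833 12.838410179130602
pos [ 557.9 -184.1  393.7] yaw -171.95 F [-0.6 -0.2 -0.3] w 32.9 t 7.1
shift m, current axes [0.1356 0.0361 0.1437] | turn [-0.02  0.   -4.78] | shift m after turn [0.1321 0.0473 0.1437]
[ 541.18150066 -323.36105007  141.        ]
```

The rail view shows the bar's knobs at full px (151,64) and (414,39). They triangulate to a height of about 138 to 141 mm with the bar's yaw at 12.8°. I'll move above the free part.

```bash

python3 -m pendant '[[0,0,0,0,0,-2.4,0.02],[0,0,0,0,0,-2.4,0.02],[0.022,0.008,0.01,0,0,0,0.02],[0.022,0.008,0.015,0,0,0,0.02],[0.022,0.008,0.02,0,0,0,0.02],[0.022,0.008,0.02,0,0,0,0.02],[0.022,0.008,0.02,0,0,0,0.02],[0.022,0.008,0.01,0,0,0,0.02],[0,0,0,0,0,0,0.02],[0,0,0,0,0,0,0.02]]'
python3 - <<'E'
from h import *
cam('wrist','w6');cam('scene','s6');cam('top','t6')
go([541.2,-323.4,177],-167.2)
d=load('w6');b=load('s6')
M=np.zeros((600,800,3),np.uint8);M[:300,:400]=cv2.resize(d['image'],(400,300));M[:300,400:]=cv2.resize(b['image'][85:220,260:440],(400,300),interpolation=cv2.INTER_CUBIC)
cv2.imwrite('pics/m6.png',M[:300,:,::-1])
E
```

```text
clock: 8.1
position: [540.4, -324.1, 298.6]
ee_rot: [0.781, -0.624, -0.0, 0.0]
contact_force: [0.3, 0.3, -0.6]
gripper_width: 32.4
grasp_force: 61.3
pos [ 540.9 -323.5  299.7] yaw -167.14 F [ 0.6  1.6 -0.8] w 32.6 t 8.2
shift m, current axes [-1.000e-04 -1.000e-04  1.227e-01] | turn [-0.1  -0.06  0.06] | shift m after turn [-0.     -0.0003  0.1227]
```

View pics/m6.png

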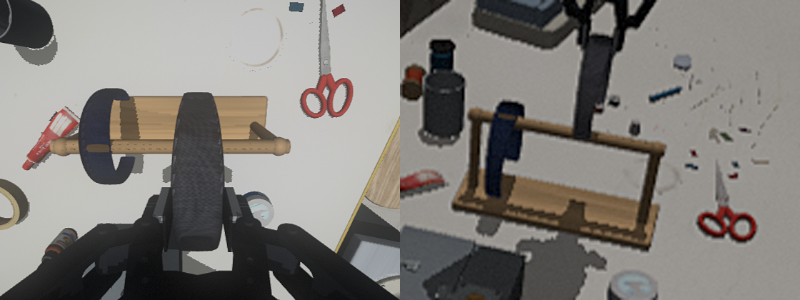

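The band is above the bar between the hung band and the right post, with the knobs at full px (81,206) and (393,204). I'll triangulate them against the previous view.

```bash
python3 - <<'E'
from h import *
w,v=load('w5'),load('w6')
P=[]
for a,b in(((151.2,63.7),(82,206)),((414.4,39.2),(393,204))):
    p=tri((w,*a),(v,*b));P.append(p);print(p.round(1),plane(v,*b,141).round(1))
m=(P[0]+P[1])/2;u=(P[0]-P[1]);u/=np.linalg.norm(u);print(m,np.linalg.norm(P[0]-P[1]),np.degrees(np.arctan2(u[1],u[0])))
p=np.array([540.9,-323.5,m[2]])-m;n=np.cross([0,0,1],u);print('along',p@u,'across(n)',p@n,n)
E
```

```text
[ 699.7 -286.8  145.5] [ 702.7 -285.   141. ]
[ 441.2 -346.   141.9] [ 441.6 -345.8  141. ]
[ 570.44905058 -316.41555418  143.73836161] 265.3016140605491 12.892013100134966
along -30.38202768275913 across(n) -0.313020622800974 [-0.22309367  0.97470247  0.        ]
```

```bash

python3 -m pendant '[[0,0,0.02,0,0,0,0.02],[0,0,0.025,0,0,0,0.02],[0,0,0.025,0,0,0,0.02],[0,0,0.02,0,0,0,0.02],[0,0,0.013,0,0,0,0.02],[0,0,0.01,0,0,0,0.02],[0,0,0.005,0,0,0,0.02],[0,0,0.003,0,0,0,0.02],[0,0,0,0,0,0,0.02],[0,0,0,0,0,0,0.02]]'
```

```text
clock: 9.25
position: [540.7, -324.7, 178.3]
ee_rot: [0.781, -0.624, 0.001, -0.0]
contact_force: [0.1, -0.5, -0.6]
gripper_width: 33.1
grasp_force: 61.3
```

```bash

python3 -m pendant '[[0,0,0.002,0,0,0,0.02],[0,0,0.001,0,0,0,0.02],[0,0,0,0,0,0,0.02],[0,0,0,0,0,0,0.02]]'
```

```text
clock: 9.65
position: [540.3, -324.5, 174.6]
ee_rot: [0.781, -0.624, 0.0, -0.0]
contact_force: [0.5, -0.2, -0.4]
gripper_width: 32.6
grasp_force: 61.5
```

Release in place, then lift.

```bash

python3 -m pendant '[[0,0,0,0,0,0,0.038],[0,0,0,0,0,0,0.045],[0,0,0,0,0,0,0.055],[0,0,0,0,0,0,0.07],[0,0,0,0,0,0,0.07],[0,0,0,0,0,0,0.07],[0,0,0,0,0,0,0.07]]'
python3 -m pendant '[[0,0,-0.01,0,0,0,0.07],[0,0,-0.02,0,0,0,0.07],[0,0,-0.03,0,0,0,0.07],[0,0,-0.04,0,0,0,0.07],[0,0,-0.04,0,0,0,0.07],[0,0,0,0,0,0,0.07],[0,0,0,0,0,0,0.07]]'
python3 - <<'E'
from h import *
d=cam('wrist','w7');b=cam('scene','s7')
M=np.zeros((300,800,3),np.uint8);M[:,:400]=cv2.resize(d['image'],(400,300));M[:,400:]=cv2.resize(b['image'][85:220,260:440],(400,300),interpolation=cv2.INTER_CUBIC)
cv2.imwrite('pics/m7.png',M[:,:,::-1])
E
```

```text
clock: 10.35
position: [540.3, -324.5, 174.5]
ee_rot: [0.781, -0.624, 0.0, -0.0]
contact_force: [0.4, -0.3, 0.1]
gripper_width: 70.0
grasp_force: 0.0
clock: 11.05
position: [540.5, -324.5, 316.5]
ee_rot: [0.781, -0.624, 0.002, -0.001]
contact_force: [-0.1, 0.1, 0.1]
gripper_width: 70.0
grasp_force: 0.0
```

View pics/m7.png

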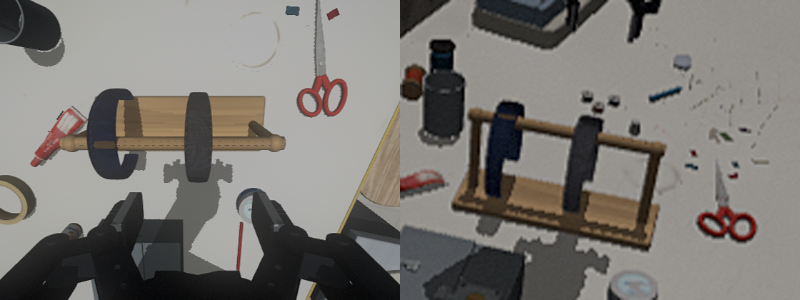

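The band hangs astride the bar, square and clear of the other one. Next is the lock, located by its brass mask from two wrist views.

```bash
python3 - <<'E'
from h import *
go([520,30,260],-170)
E
```

```text
pos [ 539.7 -324.1  313.6] yaw -167.24 F [-0.5 -0.6 -0.4] w 70.0 t 11.2
shift m, current axes [-0.3497 -0.059   0.054 ] | turn [0.08 0.08 2.76] | shift m after turn [-0.3522 -0.0421  0.0536]
```

```bash

python3 -m pendant '[[-0.035,-0.006,0,0,0,0,0.07],[-0.035,-0.006,0,0,0,0,0.07],[-0.035,-0.006,0,0,0,0,0.07],[-0.035,-0.006,0.005,0,0,0,0.07],[-0.035,-0.006,0.005,0,0,0,0.07],[-0.035,-0.006,0.005,0,0,0,0.07],[-0.035,-0.006,0.01,0,0,0,0.07],[-0.035,-0.006,0.01,0,0,0,0.07],[-0.035,-0.006,0.01,0,0,0,0.07],[-0.035,-0.006,0.01,0,0,0,0.07],[0,0,0,0,0,0,0.07],[0,0,0,0,0,0,0.07]]'
python3 -c "
from h import *
cam('wrist','k1')"
python3 -m pendant '[[0.015,-0.015,0.02,0,0,1.4,0.07],[0.015,-0.015,0.02,0,0,1.4,0.07],[0.01,0,0.01,0,0,0,0.07],[0,0,0,0,0,0,0.07],[0,0,0,0,0,0,0.07]]'
python3 - <<'E'
from h import *
cam('wrist','k2')
for f in('k1','k2'):
    d=load(f);h=cv2.cvtColor(d['image'],cv2.COLOR_RGB2HSV)
    m=cv2.inRange(h,(8,90,50),(28,255,255))
    n,l,s,c=cv2.connectedComponentsWithStats(m)
    print(f,d['xyz'],[(s[i].tolist(),c[i].round(1)) for i in range(1,n) if s[i][4]>60])
    print(plane(d,280,210,92))
E
```

```text
clock: 12.35
position: [520.8, 30.6, 258.2]
ee_rot: [0.782, -0.623, -0.001, 0.001]
contact_force: [0.4, 0.2, -0.1]
gripper_width: 70.2
grasp_force: 0.0
clock: 12.9
position: [558.6, -3.6, 209.9]
ee_rot: [0.766, -0.643, 0.0, 0.0]
contact_force: [-0.1, 0.5, 1.0]
gripper_width: 70.1
grasp_force: 0.0
k1 [538.11968315 -44.04032547 375.37826743] [([32, 37, 28, 34, 165], array([49.7, 49.5])), ([253, 158, 28, 27, 477], array([266.9, 171. ])), ([489, 190, 71, 143, 691], array([526.8, 259.3])), ([98, 404, 39, 16, 519], array([118.4, 411.4]))]
[514.60342751  37.91422186  92.        ]
k2 [571.57943225 -79.15739505 327.04477971] [([46, 99, 20, 30, 123], array([ 56.9, 109.9])), ([291, 221, 31, 30, 621], array([305.8, 235.7])), ([541, 345, 19, 38, 170], array([550.8, 364.9]))]
[556.35006935 -10.08042452  92.        ]
```

```bash
python3 - <<'E'
from h import *
C=[]
for f,(x,y,W,H) in(('k1',(253,158,28,27)),('k2',(291,221,31,30))):
    d=load(f);h=cv2.cvtColor(d['image'],cv2.COLOR_RGB2HSV);g=cv2.cvtColor(d['image'],cv2.COLOR_RGB2GRAY)
    m=cv2.inRange(h,(8,90,50),(28,255,255));M=np.zeros_like(m);M[y:y+H,x:x+W]=m[y:y+H,x:x+W]
    hull=cv2.convexHull(cv2.findNonZero(M));e=cv2.fitEllipse(hull);print(f,e,cv2.minEnclosingCircle(hull))
    hm=np.zeros_like(m);cv2.fillConvexPoly(hm,hull,255)
    sl=((hm>0)&(M==0)).astype(np.uint8);n,l,s,c=cv2.connectedComponentsWithStats(sl);i=1+np.argmax(s[1:,4]);print('slot',s[i],c[i])
    mo=cv2.moments((l==i).astype(np.uint8));a=.5*np.arctan2(2*mo['mu11'],mo['mu20']-mo['mu02'])
    p=[plane(d,c[i][0]+k*np.cos(a),c[i][1]+k*np.sin(a),92) for k in(-6,6)];v=p[1]-p[0];print('slot yaw',np.degrees(np.arctan2(v[1],v[0]))%180,'pos',plane(d,*c[i],92).round(1),'ell pos',plane(d,*e[0],92).round(1))
    C.append((d,*e[0]))
    # box edges: long lines
    L=cv2.createLineSegmentDetector().detect(g)[0][:,0]
    for q in L:
        if np.hypot(q[2]-q[0],q[3]-q[1])>70:
            a1,b1=plane(d,q[0],q[1],78),plane(d,q[2],q[3],78);print('  line',q.round(),(np.degrees(np.arctan2(*(b1-a1)[1::-1]))%180).round(1))
print('tri',tri(*C))
for f,n in(('k1',0),('k2',0)):
    pass
d=load('k2');cv2.imwrite('pics/m8.png',cv2.resize(d['image'][190:290,240:370],(780,600),interpolation=cv2.INTER_CUBIC)[:,:,::-1])
E
```

```text
k1 ((266.824462890625, 170.92315673828125), (26.878095626831055, 27.17192268371582), 102.21455383300781) ((266.69281005859375, 170.9977569580078), 13.6929292678833)
slot [258 167  19   7 106] [266.80188679 170.56603774]
slot yaw 11.36424676358854 pos [533.7   5.9  92. ] ell pos [533.6   6.2  92. ]
  line [403. 171. 419.  47.] 101.9
  line [502. 342. 559. 397.] 149.6
  line [428.  47. 411. 164.] 101.9
  line [519. 279. 559. 199.] 90.0
  line [ 96.  13. 221.  14.] 12.5
  line [122. 221.  94.  16.] 102.3
  line [227.  17. 308.  18.] 12.4
  line [227. 159. 222.  17.] 102.2
  line [225.  19. 230. 151.] 102.4
  line [310.  19. 302. 232.] 102.1
  line [560. 260. 523. 330.] 90.3
  line [488. 328. 559. 187.] 89.8
  line [146. 214. 134. 117.] 102.4
  line [130. 114. 142. 217.] 102.2
  line [558. 193. 515. 279.] 89.9
k2 ((305.8362731933594, 235.52896118164062), (28.67194175720215, 30.665205001831055), 70.76486206054688) ((305.8955078125, 235.55224609375), 15.318704605102539)
slot [308 231   8   7  35] [312.62857143 234.17142857]
slot yaw 66.21880424261651 pos [528.6   4.5  92. ] ell pos [533.5   6.5  92. ]
  line [ -1. 391.  61. 331.] 52.7
  line [493. 332. 549. 388.] 146.5
  line [342. 351. 268. 353.] 12.1
  line [106.  72. 248.  65.] 12.4
  line [474.  77. 457. 204.] 101.9
  line [342. 200. 268. 203.] 12.3
  line [253.  68. 348.  63.] 12.4
  line [144. 291. 104.  75.] 102.4
  line [349.  66. 347. 189.] 102.6
  line [253.  71. 261. 212.] 102.4
  line [259. 222. 249.  69.] 102.2
  line [169. 278. 155. 184.] 102.3
  line [467.  78. 451. 203.] 102.0
  line [149. 182. 165. 279.] 102.2
tri [533.66008289   5.96434451  93.38987959]
```

```bash

python3 -m pendant '[[0,0,0,0,0,-8.4,0.07],[0,0,0,0,0,-8.4,0.07],[0,0,0,0,0,-8.4,0.07],[0,0,0,0,0,-8.4,0.07],[0,0,0,0,0,-8.4,0.07],[0,0,0,0,0,-8.4,0.07],[0,0,0,0,0,-8.4,0.07],[0,0,0,0,0,-8.4,0.07],[0,0,0,0,0,-8.4,0.07],[0,0,0,0,0,-8.4,0.07],[0,0,0,0,0,-8.4,0.07],[0,0,0,0,0,0,0.07]]'
cat >> h.py <<'E'
def plug(f,near=(533.6,6.3,92)):
    d=load(f);h=cv2.cvtColor(d['image'],cv2.COLOR_RGB2HSV);m=cv2.inRange(h,(8,90,50),(28,255,255))
    n,l,s,c=cv2.connectedComponentsWithStats(m);q=np.array(proj(d,near));i=min((i for i in range(1,n) if s[i][4]>60),key=lambda i:np.linalg.norm(c[i]-q))
    hull=cv2.convexHull(cv2.findNonZero((l==i).astype(np.uint8)));e=cv2.fitEllipse(hull);print('expected px',q.round(1),'ellipse',np.round(e[0],1),np.round(e[1],1),'pos',plane(d,*e[0],92).round(2));return (d,*e[0])
E
python3 - <<'E'
from h import *
cam('wrist','k3');plug('k3')
go([500,0,210],-77.7)
E
```

```text
clock: 14.15
position: [558.9, -2.3, 211.0]
ee_rot: [0.994, 0.108, 0.001, -0.0]
contact_force: [0.8, 0.8, 0.4]
gripper_width: 69.6
grasp_force: 0.0
expected px [258.9 245.7] ellipse [258.6 245.9] [27.6 30.5] pos [533.39   6.48  92.  ]
pos [558.8  -2.4 210.8] yaw -77.75 F [ 0.6 -0.5 -0.2] w 70.0 t 14.2
shift m, current axes [-0.057  -0.0148  0.0006] | turn [-0.   -0.13 -0.05] | shift m after turn [-0.057  -0.0149  0.0008]
```

```bash

python3 -m pendant '[[0.0013,-0.034,0,0,0,0,0.07],[0.0013,-0.034,0,0,0,0,0.07],[0.0013,-0.034,0,0,0,0,0.07],[0.0013,-0.034,0,0,0,0,0.07],[0.0013,-0.034,0,0,0,0,0.07],[0.0013,-0.034,0,0,0,0,0.07],[0.0013,-0.034,0,0,0,0,0.07],[0.0013,-0.034,0,0,0,0,0.07],[0.0013,-0.034,0,0,0,0,0.07],[0.0013,-0.034,0,0,0,0,0.07],[0,0,0,0,0,0,0.07],[0,0,0,0,0,0,0.07]]'
cat >> h.py <<'E'
def heads(f):
    d=load(f);g=cv2.cvtColor(d['image'],cv2.COLOR_RGB2GRAY);m=(g<42).astype(np.uint8)
    c,_=cv2.findContours(m,cv2.RETR_EXTERNAL,cv2.CHAIN_APPROX_NONE)
    for q in c:
        if 150<cv2.contourArea(q)<6000:
            r=cv2.minAreaRect(q);print(cv2.boundingRect(q),'area',cv2.contourArea(q),'rect',np.round(r[0],1),np.round(r[1],1),round(r[2],1),plane(d,*r[0],70).round(1))
E
python3 - <<'E'
from h import *
d=cam('wrist','b1');heads('b1');print(d['xyz'],proj(d,(498,336,70)),proj(d,(548,349,70)))
go([500,330,210],-77.7)
E
```

```text
clock: 15.4
position: [498.2, 332.8, 209.7]
ee_rot: [0.994, 0.108, 0.0, -0.0]
contact_force: [-0.1, -0.8, 0.6]
gripper_width: 70.0
grasp_force: 0.0
(259, 187, 12, 36) area 248.0 rect [264.5 204.5] [35. 11.] 90.0 [499.9 343.2  70. ]
(253, 121, 14, 37) area 389.5 rect [259.5 139.1] [36.3 12.4] 87.0 [549.7 357.4  70. ]
[573.46351138 349.89978738 326.83015916] (np.float64(272.7815514272996), np.float64(208.59462825449367)) (np.float64(269.8868255474912), np.float64(143.67305670007445))
pos [498.4 331.9 209.7] yaw -77.7 F [ 1.3 -0.2  0.3] w 70.0 t 15.4
shift m, current axes [ 0.0012  0.0022 -0.0003] | turn [0. 0. 0.] | shift m after turn [ 0.0012  0.0022 -0.0003]
```

```bash

python3 -m pendant '[[-0.025,0.015,0,0,0,0,0.07],[-0.025,0.015,0,0,0,0,0.07],[0,0,0,0,0,0,0.07],[0,0,0,0,0,0,0.07]]'
python3 - <<'E'
from h import *
cam('wrist','b2');heads('b2')
B=[]
for f in('b1','b2'):
    d=load(f);q=proj(d,(500,343,60));g=cv2.cvtColor(d['image'],cv2.COLOR_RGB2GRAY);m=(g<42).astype(np.uint8)
    n,l,s,c=cv2.connectedComponentsWithStats(m);i=min((i for i in range(1,n) if 150<s[i][4]<6000),key=lambda i:np.hypot(*(c[i]-q)))
    P=cv2.findNonZero((l==i).astype(np.uint8))[:,0];a=P[P[:,1]<=P[:,1].min()+2].mean(0);b=P[P[:,1]>=P[:,1].max()-2].mean(0);a[1]-=1.5;b[1]+=1.5
    o,r1=ray(d,*a);o,r2=ray(d,*b);r=r1/np.linalg.norm(r1)+r2/np.linalg.norm(r2);B.append((o,r/np.linalg.norm(r)))
    print(f,s[i],a,b,'at z58.5',(o+r*(58.5-o[2])/r[2]).round(1))
    L=cv2.createLineSegmentDetector().detect(g)[0][:,0]
    for k in L:
        if np.hypot(k[2]-k[0],k[3]-k[1])>45 and 180<k[0]<400:
            u,v=plane(d,k[0],k[1],36),plane(d,k[2],k[3],36);print('  line',k.round(),(np.degrees(np.arctan2(*(v-u)[1::-1]))%180).round(1),u.round(),v.round())
A=sum(np.eye(3)-np.outer(q,q) for o,q in B);b=sum((np.eye(3)-np.outer(q,q))@o for o,q in B);print('disc centre',np.linalg.solve(A,b))
go([0,0,0],-77.7)
E
```

```text
clock: 15.85
position: [456.5, 291.1, 210.4]
ee_rot: [0.994, 0.107, 0.001, -0.0]
contact_force: [0.7, 0.9, 0.5]
gripper_width: 69.7
grasp_force: 0.0
(216, 126, 17, 39) area 499.0 rect [223.6 145. ] [38.6 15.5] 85.9 [498.  341.8  70. ]
(206, 48, 21, 44) area 644.5 rect [215.6  69.6] [43.6 17.3] 84.1 [549.2 356.1  70. ]
b1 [259 187  12  36 279] [264.17857143 186.5       ] [261.66666667 222.5       ] at z58.5 [496.3 344.2  58.5]
  line [369. 355. 351. 306.] 33.7 [350. 200.  36.] [404. 236.  36.]
  line [201. 307. 183. 355.] 170.8 [371. 383.  36.] [309. 393.  36.]
  line [286.   1. 295. 223.] 15.6 [652. 359.  36.] [479. 311.  36.]
b2 [216 126  17  39 501] [222.32258065 125.62903226] [225.35483871 164.40322581] at z58.5 [496.3 343.   58.5]
  line [250.   1. 263. 169.] 15.7 [605. 344.  36.] [480. 309.  36.]
  line [369. 355. 350. 304.] 33.3 [308. 159.  36.] [364. 195.  36.]
  line [200. 311. 183. 355.] 170.6 [325. 343.  36.] [267. 352.  36.]
  line [259. 167. 247.   1.] 15.6 [481. 312.  36.] [605. 346.  36.]
disc centre [495.52072536 343.86598677  54.54428503]
pos [456.9 291.7 210.3] yaw -77.72 F [ 1.3  0.3 -0.4] w 70.0 t 15.9
shift m, current axes [-0.5088  0.188   0.2093] | turn [-0.04 -0.09 -0.02] | shift m after turn [-0.5086  0.1876  0.2103]
```

The round key's disc centre is at (496.3, 343.6), about 55–58 mm up, and the block's yaw is 15.6°. I'll approach above it.

```bash

python3 - <<'E'
from h import *
go([496.3,343.6,120],-74.4)
E
```

```text
pos [456.9 291.7 210.3] yaw -77.72 F [ 1.3  0.3 -0.4] w 70.0 t 15.9
shift m, current axes [ 0.0494 -0.0423  0.0904] | turn [-0.04 -0.09 -3.32] | shift m after turn [ 0.0519 -0.0394  0.0903]
```

```bash

python3 -m pendant '[[0,0,0,0,0,-3.3,0.05],[0.017,-0.013,0.01,0,0,0,0.05],[0.017,-0.013,0.02,0,0,0,0.05],[0.018,-0.013,0.03,0,0,0,0.05],[0,0,0.03,0,0,0,0.05],[0,0,0,0,0,0,0.05],[0,0,0,0,0,0,0.05]]'
python3 - <<'E'
from h import *
go([496.3,343.6,67],-74.4)
E
```

```text
clock: 16.6
position: [496.4, 343.7, 119.4]
ee_rot: [0.991, 0.136, -0.0, 0.001]
contact_force: [0.4, -0.1, 0.7]
gripper_width: 50.3
grasp_force: 0.0
pos [496.4 343.7 119.4] yaw -74.34 F [ 0.4 -0.1  0.7] w 50.3 t 16.6
shift m, current axes [-0.0001 -0.      0.0524] | turn [0.06 0.02 0.06] | shift m after turn [-0.0001  0.0001  0.0524]
```

```bash

python3 -m pendant '[[0,0,0.015,0,0,0,0.05],[0,0,0.015,0,0,0,0.05],[0,0,0.012,0,0,0,0.05],[0,0,0.01,0,0,0,0.05],[0,0,0,0,0,0,0.05],[0,0,0,0,0,0,0.05]]'
python3 -m pendant '[[0,0,0,0,0,0,0.0],[0,0,0,0,0,0,0.0],[0,0,0,0,0,0,0.0],[0,0,0,0,0,0,0.0],[0,0,0,0,0,0,0.0],[0,0,0,0,0,0,0.0],[0,0,0,0,0,0,0.0],[0,0,0,0,0,0,0.0],[0,0,0,0,0,0,0.0],[0,0,0,0,0,0,0.0]]'
python3 -c "
from h import *
go([496.3,343.6,67],-74.4);cam('wrist','g0')"
```

```text
clock: 17.2
position: [496.1, 344.0, 68.1]
ee_rot: [0.991, 0.136, 0.0, -0.0]
contact_force: [-0.5, 0.4, 0.1]
gripper_width: 50.3
grasp_force: 0.0
clock: 18.2
position: [496.0, 343.5, 68.0]
ee_rot: [0.991, 0.136, 0.0, 0.0]
contact_force: [0.3, -2.8, 5.6]
gripper_width: 8.3
grasp_force: 60.8
pos [496.  343.5  68. ] yaw -74.32 F [ 0.3 -2.8  5.6] w 8.3 t 18.2
shift m, current axes [ 0.0003 -0.      0.001 ] | turn [ 0.02 -0.02  0.08] | shift m after turn [ 0.0003 -0.      0.001 ]
```

```bash

python3 -m pendant '[[0,0,-0.005,0,0,0,0],[0,0,-0.01,0,0,0,0],[0,0,-0.015,0,0,0,0],[0,0,-0.025,0,0,0,0],[0,0,-0.03,0,0,0,0],[0,0,-0.03,0,0,0,0],[0,0,-0.02,0,0,0,0],[0,0,0,0,0,1.7,0],[0,0,0,0,0,1.7,0],[0,0,0,0,0,0,0]]'
python3 -c "
from h import *
go([533.5,6.4,200],-77.7);cam('scene','s8')"
```

```text
clock: 19.25
position: [495.0, 343.3, 201.0]
ee_rot: [0.994, 0.106, -0.001, 0.001]
contact_force: [-0.5, -0.3, -0.1]
gripper_width: 8.0
grasp_force: 60.1
pos [495.  343.3 201. ] yaw -77.79 F [-0.5 -0.3 -0.1] w 8.0 t 19.2
shift m, current axes [-0.0336  0.3375  0.0015] | turn [ 0.06  0.15 -0.09] | shift m after turn [-0.0341  0.3374  0.001 ]
```

```bash

python3 -m pendant '[[-0.003,0.02,0,0,0,0,0],[-0.003,0.034,0,0,0,0,0],[-0.003,0.034,0,0,0,0,0],[-0.003,0.034,0,0,0,0,0],[-0.003,0.034,0,0,0,0,0],[-0.004,0.034,0,0,0,0,0],[-0.004,0.034,0,0,0,0,0],[-0.004,0.034,0,0,0,0,0],[-0.003,0.034,0,0,0,0,0],[-0.003,0.03,0,0,0,0,0],[0,0.015,0,0,0,0,0],[0,0,0,0,0,0,0]]'
python3 -m pendant '[[0,0,0,0,0,0,0],[0,0,0,0,0,0,0],[0,0,0,0,0,0,0]]'
python3 - <<'E'
from h import *
go([533.5,6.4,200],-77.7);d=cam('wrist','g1');s=cam('scene','s9')
M=np.zeros((300,800,3),np.uint8);M[:,:400]=cv2.resize(d['image'][120:420,80:480],(400,300));M[:,400:]=cv2.resize(s['image'][165:255,230:350],(400,300),interpolation=cv2.INTER_CUBIC)
cv2.imwrite('pics/m9.png',M[:,:,::-1])
E
```

```text
clock: 20.5
position: [534.8, 5.4, 201.8]
ee_rot: [0.994, 0.105, -0.001, 0.0]
contact_force: [0.4, -0.3, -0.7]
gripper_width: 8.1
grasp_force: 60.1
clock: 20.8
position: [535.1, 8.3, 202.4]
ee_rot: [0.994, 0.108, -0.0, -0.0]
contact_force: [0.3, 0.5, -0.8]
gripper_width: 7.9
grasp_force: 60.1
pos [535.1   8.3 202.4] yaw -77.64 F [ 0.3  0.5 -0.8] w 7.9 t 20.8
shift m, current axes [-0.0019  0.0015  0.0024] | turn [-0.    0.    0.06] | shift m after turn [-0.0019  0.0015  0.0024]
```

View pics/m9.png

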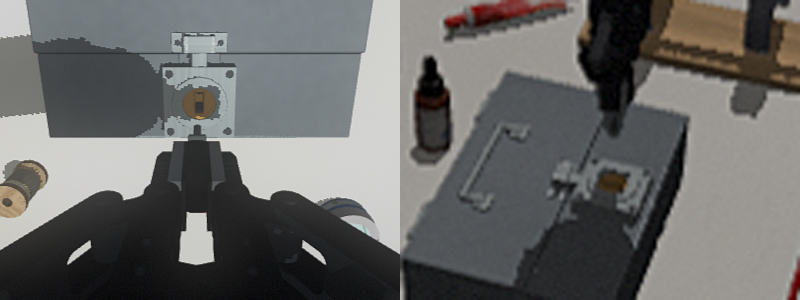

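The key points down between the fingers, with its tip at crop px (198,130). It is in line with the slot at (200,103). I'll correct the offset and descend.

```bash

python3 -m pendant '[[-0.0019,0.0015,0.012,0,0,0,0],[0,0,0.015,0,0,0,0],[0,0,0.012,0,0,0,0],[0,0,0.005,0,0,0,0],[0,0,0,0,0,0,0],[0,0,0,0,0,0,0],[0,0,0,0,0,0,0],[0,0,0,0,0,0,0]]'
python3 -c "
from h import *
go([533.5,6.4,150],-77.7)"
```

```text
clock: 21.7
position: [533.9, 5.6, 159.1]
ee_rot: [0.994, 0.107, 0.001, -0.0]
contact_force: [0.4, 0.5, 0.3]
gripper_width: 8.2
grasp_force: 60.1
pos [533.9   5.6 159.1] yaw -77.73 F [0.4 0.5 0.3] w 8.2 t 21.7
shift m, current axes [-0.0003 -0.0009  0.0091] | turn [-0.   -0.08 -0.03] | shift m after turn [-0.0003 -0.0009  0.0091]
```

```bash

python3 -m pendant '[[0,-0.0004,0.006,0,0,0,0],[0,0,0.005,0,0,0,0],[0,0,0.003,0,0,0,0],[0,0,0,0,0,0,0],[0,0,0,0,0,0,0]]'
python3 -m pendant '[[0,0,0,0,0,0,0]]'
python3 -c "
from h import *
go([533.5,6.4,124],-77.7);print(arm.read_state()['wrist_torque'])"
```

```text
clock: 22.2
position: [533.5, 5.9, 144.4]
ee_rot: [0.994, 0.107, -0.0, 0.0]
contact_force: [-0.6, 0.7, -0.6]
gripper_width: 8.1
grasp_force: 60.1
clock: 22.3
position: [533.6, 5.9, 144.6]
ee_rot: [0.994, 0.107, 0.0, 0.0]
contact_force: [-0.4, -0.9, -0.5]
gripper_width: 8.3
grasp_force: 60.1
pos [533.6   5.9 144.6] yaw -77.73 F [-0.4 -0.9 -0.5] w 8.3 t 22.3
shift m, current axes [-0.     -0.0005  0.0206] | turn [ 0.   -0.02 -0.03] | shift m after turn [-0.     -0.0005  0.0206]
[0.06878433 0.01108026 0.01984053]
```

Tip is in the mouth with no force. Now down in small steps with a small wiggle through the pins.

```bash

python3 -m pendant '[[0,0,0.002,0,0,1.5,0],[0,0,0.002,0,0,-1.5,0],[0,0,0.001,0,0,-1.5,0],[0,0,0.001,0,0,1.5,0]]'
python3 -m pendant '[[0,0,0.001,0,0,1.5,0],[0,0,0.001,0,0,-1.5,0],[0,0,0.001,0,0,-1.5,0],[0,0,0.001,0,0,1.5,0]]'
python3 -m pendant '[[0,0,0.001,0,0,1.5,0],[0,0,0.001,0,0,-1.5,0],[0,0,0.001,0,0,-1.5,0],[0,0,0.001,0,0,1.5,0]]'
```

```text
clock: 22.7
position: [533.7, 5.9, 138.5]
ee_rot: [0.994, 0.107, 0.0, 0.0]
contact_force: [-0.5, 0.0, 0.9]
gripper_width: 7.9
grasp_force: 60.2
clock: 23.1
position: [534.0, 5.7, 136.1]
ee_rot: [0.994, 0.108, 0.001, 0.0]
contact_force: [-1.0, -1.6, 7.1]
gripper_width: 8.4
grasp_force: 61.1
clock: 23.5
position: [534.4, 5.8, 131.8]
ee_rot: [0.994, 0.107, 0.001, 0.0]
contact_force: [-0.6, -1.4, 5.4]
gripper_width: 8.5
grasp_force: 61.0
```

```bash

python3 -m pendant '[[0,0,0.001,0,0,1.5,0],[0,0,0.001,0,0,-1.5,0],[0,0,0.001,0,0,-1.5,0],[0,0,0.001,0,0,1.5,0]]'
python3 -m pendant '[[0,0,0.001,0,0,1.5,0],[0,0,0.001,0,0,-1.5,0],[0,0,0.001,0,0,-1.5,0],[0,0,0.001,0,0,1.5,0]]'
python3 -c "
from h import *
go([533.5,6.4,124],-77.7)"
```

```text
clock: 23.9
position: [534.1, 5.6, 127.9]
ee_rot: [0.994, 0.107, 0.001, 0.0]
contact_force: [-2.1, -1.9, 10.1]
gripper_width: 8.1
grasp_force: 61.7
clock: 24.3
position: [534.2, 5.6, 124.3]
ee_rot: [0.994, 0.107, 0.001, 0.0]
contact_force: [0.1, -1.0, 6.0]
gripper_width: 8.3
grasp_force: 61.0
pos [534.2   5.6 124.3] yaw -77.73 F [ 0.1 -1.   6. ] w 8.3 t 24.3
shift m, current axes [-0.0005 -0.0009  0.0003] | turn [ 0.05 -0.11 -0.03] | shift m after turn [-0.0005 -0.0009  0.0003]
```

```bash

python3 -m pendant '[[0,0,0.001,0,0,1,0],[0,0,0.0005,0,0,-1,0],[0,0,0,0,0,-1,0],[0,0,0,0,0,1,0]]'
python3 -m pendant '[[0,0,0.0005,0,0,1,0],[0,0,0.0005,0,0,-1,0],[0,0,0,0,0,0,0],[0,0,0,0,0,0,0]]'
```

```text
clock: 24.7
position: [534.3, 5.6, 123.7]
ee_rot: [0.994, 0.107, 0.001, 0.001]
contact_force: [-5.6, -1.0, 17.3]
gripper_width: 7.6
grasp_force: 62.8
clock: 25.1
position: [534.3, 5.6, 123.6]
ee_rot: [0.994, 0.107, 0.001, 0.001]
contact_force: [-6.0, -0.7, 21.9]
gripper_width: 8.0
grasp_force: 63.6
```

The key stopped at TCP 123.6 mm, where fully home was predicted at 124, with the force rising. I'll ease the side load and turn clockwise (tool +z).

```bash

python3 -m pendant '[[-0.0006,0,0,0,0,0,0],[0,0,0,0,0,5,0],[0,0,0,0,0,6,0],[0,0,0,0,0,6,0],[0,0,0,0,0,6,0],[0,0,0,0,0,6,0]]'
python3 -c "
from h import *
go([533.5,6.4,124],-179.7);print(arm.read_state()['wrist_torque'])"
```

```text
clock: 25.7
position: [534.1, 5.7, 123.6]
ee_rot: [0.989, -0.147, 0.002, 0.0]
contact_force: [-5.3, -1.1, 22.1]
gripper_width: 8.1
grasp_force: 63.4
pos [534.1   5.7 123.6] yaw -106.89 F [-5.3 -1.1 22.1] w 8.1 t 25.7
shift m, current axes [-0.0008 -0.0005 -0.0004] | turn [-0.14 -0.17 72.8 ] | shift m after turn [-0.0007  0.0006 -0.0004]
[0.00504401 1.71482982 0.06172174]
```

```bash

python3 -m pendant '[[-0.0004,0,0,0,0,6,0],[0,0,0,0,0,6,0],[0,0,0,0,0,6,0],[0,0,0,0,0,6,0],[0,0,0,0,0,6,0],[0,0,0,0,0,6,0]]'
python3 -m pendant '[[0,0,0,0,0,6,0],[0,0,0,0,0,6,0],[0,0,0,0,0,6,0],[0,0,0,0,0,6,0],[0,0,0,0,0,6,0],[0,0,0,0,0,4,0],[0,0,0,0,0,0,0]]'
python3 -c "
from h import *
go([533.5,6.4,124],-179.7);print(arm.read_state()['wrist_torque'])"
```

```text
clock: 26.3
position: [533.8, 5.8, 123.6]
ee_rot: [0.895, -0.445, 0.002, -0.0]
contact_force: [-5.3, -0.3, 21.1]
gripper_width: 8.0
grasp_force: 63.3
clock: 27.0
position: [534.6, 6.1, 123.7]
ee_rot: [0.727, -0.686, 0.002, -0.002]
contact_force: [-4.3, 0.6, 18.6]
gripper_width: 8.0
grasp_force: 63.2
pos [534.6   6.1 123.7] yaw -176.7 F [-4.3  0.6 18.6] w 8.0 t 27.0
shift m, current axes [-0.0003  0.0011 -0.0003] | turn [-0.32 -0.02  3.  ] | shift m after turn [-0.0003  0.0011 -0.0003]
[0.09766714 1.13337918 0.14372361]
```

```bash

python3 -m pendant '[[0,0,0,0,0,2,0],[0,0,0,0,0,1,0],[0,0,0,0,0,0,0]]'
python3 -c "
from h import *
go([533.5,6.4,124],-179.7);print(arm.read_state()['wrist_torque'])"
python3 -m pendant '[[0,0,0,0,0,1.5,0],[0,0,0,0,0,0,0],[0,0,0,0,0,0,0],[0,0,0,0,0,0,0]]'
python3 -c "
from h import *
go([533.5,6.4,124],-179.7);print(arm.read_state()['wrist_torque']);cam('scene','sE');cam('top','tE');cam('wrist','wE')"
```

```text
clock: 27.3
position: [534.5, 6.1, 123.7]
ee_rot: [0.709, -0.705, 0.002, -0.002]
contact_force: [-4.0, 0.3, 19.4]
gripper_width: 8.1
grasp_force: 63.2
pos [534.5   6.1 123.7] yaw -179.62 F [-4.   0.3 19.4] w 8.1 t 27.3
shift m, current axes [-0.0004  0.001  -0.0003] | turn [-0.3  -0.03  0.08] | shift m after turn [-0.0004  0.001  -0.0003]
[0.01259505 1.21060766 0.13849463]
clock: 27.7
position: [534.5, 6.0, 123.7]
ee_rot: [-0.7, 0.714, -0.002, 0.002]
contact_force: [-3.8, -0.6, 19.6]
gripper_width: 7.9
grasp_force: 63.2
pos [534.5   6.  123.7] yaw 178.93 F [-3.8 -0.6 19.6] w 7.9 t 27.7
shift m, current axes [-0.0004  0.001  -0.0003] | turn [-0.3  -0.03 -1.37] | shift m after turn [-0.0004  0.001  -0.0003]
[-0.04235507  1.21253986  0.31627182]
```

The torque jumped from 0.14 to 0.32 N m over the last 1.5°, so the plug is at its stop, about 0.23 rad of hand angle beyond a quarter turn. The key is still home and gripped at 63 N, so I'll hand in.

```bash
python3 -c "
from bench import arm
print(arm.job_done())"
```

```text
the job is handed in; nothing more can be done
None
```

I hung the hair band on the free part of the rail, pushed the round key fully home and turned it a quarter turn to its stop. I handed in at about 28 s with the key still gripped and held; the force and torque readings back this up, but I didn't check the drawn bolt in a picture and the hand-in gave no verdict.

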